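Swap the empty gas cylinder and fill the rack with the inert gas in between

ROBOT

A 6-joint arm with a two-finger parallel gripper is mounted at the origin on the work surface. World frame = base frame: x ahead of the robot, y to its left, z up, the work surface at z = 0. Lengths are in m, angles in degrees, forces in N, time in s.
With the tool pointing down it reaches from about 0.35 to 0.95 m from the base axis. Payload 17.4 kg.
Tool frame: the origin (TCP) lies on the centre line of the jaws, within the pads' length; the fingertips stand 22 mm ahead of it and the grasp point (between the pads) lies 3 mm ahead of it (arm.finger_overhang is the distance from the TCP to the fingertips, in m); z points along the fingers, x is the direction in which the jaws open and shut, and the axes are right-handed (so a half turn about z gives the same grasp; the last joint's range is limited). The gripper opens to 93 mm and grips with 3 to 60 N. Pads are 15 mm wide; open, the fingers measure 128 mm over their backs; the gripper's body (75 mm by 188 mm) begins 65 mm behind the grasp point.
Start: joints at [74.267, 6.646, 82.598, -0, 90.757, -2.166], TCP at [0.158, 0.656, 0.241] pointing down, gripper open.
Joint ranges: [-162.19, 162.19], [-47.58, 125.68], [4.15, 143.07], [-65.23, 245.23], [0.69, 171.88], [-170.13, 170.13]. Speed limits (degrees/s): [108.29, 108.29, 127.2, 180, 180, 180].

INTERFACE

Orientations are given as a 3x3 rotation matrix whose columns are the frame's x, y, z axes.
In Python, from rig import status, imaging, ticket, arm gives the robot as it stands. The module is installed in compiled form; this text tells all that it offers.
- The arm moves only by the tool drive_tool, never from a script. Its argument "plan" is a list of rows, each a list of 7 numbers: the shift along the tool's x, y, z in mm, then the turn, a rotation vector about the tool's x, y, z in degrees, then the closure, from 0 (fully open) to 1 (shut). A call has 1 to 8 rows; each row is the pose to reach, as a shift and turn from the pose commanded when the call began, along the tool's axes at that moment; what a row does not reach only later rows make up. A row lasts 1/8 s, in which the tool goes at most 62.5 mm and 10.7 degrees, less where a joint would pass 70% of its speed; a pose out of reach is approached as far as the arm can. A call with a gripper value outside its range is refused whole. The fingers move at their own pace and stop on an object; the grip force is fixed at half the most. Time passes only in rows, so rows that repeat a pose let the fingers close. It gives the time, the measured TCP pose, the force and the opening at its end, in the units of the state.
- status.get_obs(): the state, without advancing time (a new reading comes with each control period).
- imaging.capture(name): name is "scene" or "top" or "wrist"; returns the picture (400x640x3 uint8, red, green, blue); there is no depth.
- imaging.calibration(name): a dict with "fx", "fy", "cx", "cy" (pixels), "rvec" (rotation vector, rad) and "tvec" (3), from world to camera coordinates, as OpenCV has them. Camera axes: x right, y down, z forward; pixel columns grow to the right and rows downward; lengths in m; the calibration is good to about 2 mm. The wrist camera is an equidistant fisheye: a pixel r from the principal point sees the ray r / f radians off the axis. A picture is of the moment at which its call begins: read the wrist's pose just before it. calibration takes no time and is no camera call; for the wrist camera it gives the pose at the moment of the call.
- ticket.close_job(): hands the job in, once; it reports no verdict.
The state is a dict: "t": time; "joint_positions": joint angles; "joint_vel": joint speeds; "joint_torque": joint torques, N m; "ee_pos": TCP position; "ee_rot": TCP orientation; "contact_force": force on the tool from outside, world axes, zero at the start; "wrist_torque": the same for the moment, N m; "grip_width": finger opening in m.
Only numpy, scipy, OpenCV 4.12 (cv2) and the standard library are available. Lean on these libraries where they do the work, as an engineer would, in place of code of your own. Each camera call takes 0.05 s, during which the arm holds its last target.

TASK

The grey cylinder with the yellow cap in the middle of the rack is empty: stand it in the yellow returns tray. Then fill the three free places of the rack with the fresh cylinders from the bench: the orange one next to the red one, the green one next to the blue one, and the fresh grey one with the white cap between the orange and the green. Set every cylinder down gently and upright, let go of it, and leave the red and blue cylinders, the wrench and the tape roll where they are.

Things in the scene. Friction and masses are not known exactly. Their poses are not given: they have to be found in the camera images.
- empty_mid (a point): Used-up inert-gas cylinder: grey body, YELLOW cap, yellow neck ring; starts in the rack's middle place. All six small cylinders: upright, 150 mm tall, 0.25 to 0.5 kg; body 50 mm in diameter, rounded shoulder ending 108 mm above the flat foot; round cap to grip from above, 34 mm in diameter, 114 to 150 mm above the foot. Point: on its axis, 75 mm above its foot; z along the axis. 
- inert_mid (a point): Fresh inert-gas cylinder: grey body, WHITE cap, no neck ring; loose on the bench at the start. 150 mm tall, 50 mm body, 34 mm cap on top, shape as given for empty_mid. Point: on its axis, 75 mm above its foot; z along the axis. 
- fuelmix_mid (a point): Fresh fuel-mixture cylinder: ORANGE body, white cap; loose on the bench at the start. 150 mm tall, 50 mm body, 34 mm cap on top, shape as given for empty_mid. Point: on its axis, 75 mm above its foot; z along the axis. 
- air_mid (a point): Fresh synthetic-air cylinder: GREEN body, white cap; loose on the bench at the start. 150 mm tall, 50 mm body, 34 mm cap on top, shape as given for empty_mid. Point: on its axis, 75 mm above its foot; z along the axis. 
- red_mid (a point): Fuel-gas cylinder: RED body, white cap; stands in one end place of the rack (which end varies) and stays there. 150 mm tall, 50 mm body, 34 mm cap on top, shape as given for empty_mid. Point: on its axis, 75 mm above its foot; z along the axis. 
- blue_mid (a point): Oxidiser cylinder: BLUE body, white cap; stands in the other end place of the rack and stays there. 150 mm tall, 50 mm body, 34 mm cap on top, shape as given for empty_mid. Point: on its axis, 75 mm above its foot; z along the axis. 
- rack: Fixed dark grey open box, 76 (x) by 360 (y) by 52 mm high, wire handles at the ends up to 70 mm high. Partitions make one row of five places, centres at y = -142, -71, 0, 71, 142 mm, x = 0; each 66 by 66 mm inside, walls about 5 mm, floor 5 mm thick. Origin: centre of underside; x across the row (roughly away from the robot), y along it, z up. Turned up to 0.2 rad.
- returns: Returns tray for one empty cylinder: fixed, yellow, open-topped, 94 by 94 mm and 40 mm high, walls and floor 4 mm (86 by 86 mm inside). Origin: centre of its underside; z up.
- wrench_grip (a point): Steel open-ended wrench, 150 mm long, lying flat on the bench in front of the rack (under 20 mm high), pointing roughly away from the robot; this point is at the grip of its handle. To be left alone.
- tape_mid (a point): Roll of white thread-seal tape on a blue spool, 52 mm in diameter and 13 mm high, lying flat on the bench; this point is its centre. To be left alone.

How it is judged:
By the outcome, as a careful person would: the job done as asked, in the order asked, and still so for the second after the job is handed in, with the robot touching nothing.
It also fails if it takes over 115 s, if anything falls off the work surface, if the arm or the gripper's body presses on something with over 40 N, if the wrist force passes 120 N, or if a joint passes its speed limit or range.

## Working session

There is one attempt and no reset: what is moved stays moved. The work goes in short steps, Python scripts to look and compute and a tool call to move; the robot and the scene stay as the last step left them, time stands still between calls to the robot, and variables do not carry over. Pictures are saved under pics/ and viewed, and the job is handed in when it is done.

Besides the shell and the picture viewer there is one more tool, called after ">>>" by a JSON object that holds its "method" and its "body", one argument or row to a line. drive_tool: Moves the arm, as the interface text tells. Its arguments: {"type":"object","properties":{"plan":{"type":"array","items":{"type":"array","items":{"type":"number"}}}},"required":["plan"]}

```bash
mkdir -p pics; cat > h.py <<'E'
import numpy as np, cv2
from rig import status, imaging, ticket, arm
def cal(n):
    c=imaging.calibration(n); R=cv2.Rodrigues(np.array(c["rvec"],float))[0]; t=np.array(c["tvec"],float).ravel()
    return c,R,t
def ray(c,R,t,u,v,fish=False):
    x=(u-c["cx"])/c["fx"]; y=(v-c["cy"])/c["fy"]
    if fish:
        r=np.hypot(x,y); d=np.array([x/r*np.sin(r),y/r*np.sin(r),np.cos(r)]) if r>1e-9 else np.array([0,0,1.])
    else: d=np.array([x,y,1.])
    return -R.T@t, R.T@d
def onz(c,R,t,u,v,z,fish=False):
    o,d=ray(c,R,t,u,v,fish); return o+d*(z-o[2])/d[2]
def snap(n,f):
    im=imaging.capture(n); cv2.imwrite(f,im[:,:,::-1]); return im
E
python3 - <<'E'
from h import *
for n in("scene","top","wrist"):
    c,R,t=cal(n); print(n,c["fx"],c["cx"],c["cy"],(-R.T@t).round(3)); np.save(n+'.npy',snap(n,f"pics/{n}0.png"))
print(status.get_obs())
E
```

```text
scene 362.05386770970864 315.4891606599575 198.59038979712753 [1.05  0.319 0.756]
top 406.6297570662441 322.7242988337359 202.2949464121448 [0.488 0.013 1.258]
wrist 309.70691628693146 313.053278666593 202.350714867245 [0.095 0.672 0.383]
{'t': 0.15, 'joint_positions': array([ 7.42683901e+01,  6.66658578e+00,  8.26253421e+01,  7.80475782e-04,
        9.07558383e+01, -2.16490642e+00]), 'joint_vel': array([ 0.04266605, -0.07753686, -0.23190496,  0.09451126,  0.21981838,
       -0.13099188]), 'joint_torque': array([ 8.19638808e-04, -7.21746469e+01, -6.22962356e+01,  7.80279608e-02,
        2.23167177e-02, -9.95617916e-05]), 'ee_pos': array([0.15830045, 0.65604582, 0.24010665]), 'ee_rot': array([[ 2.34576966e-01,  9.72097521e-01, -2.39146763e-04],
       [ 9.72097194e-01, -2.34577083e-01, -7.98756971e-04],
       [-8.32568021e-04, -4.51039107e-05, -9.99999652e-01]]), 'contact_force': array([ 0.07862647,  0.33721804, -0.33791257]), 'wrist_torque': array([ 1.37937821e-02,  3.28448437e-05, -5.64346828e-02]), 'grip_width': 0.09305281413089019}
```

View pics/top0.png

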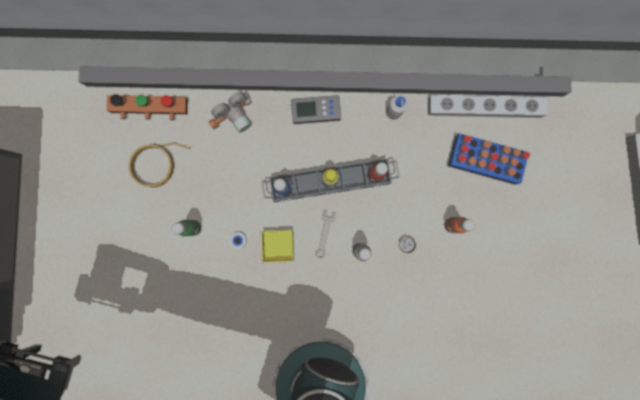

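View pics/scene0.png

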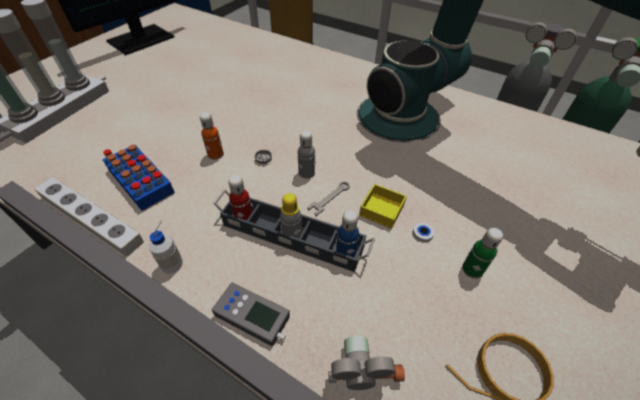

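The top view shows green at (184,228), orange at (460,225), fresh grey at (363,252), empty at (331,177), red at (379,170), blue at (281,186) and the tray at (278,244). I'll zoom in next.

```bash
python3 - <<'E'
from h import *
T=np.load('top.npy');S=np.load('scene.npy')
def crop(im,u,v,r=20): return cv2.resize(im[v-r:v+r,u-r:u+r],(190,190),interpolation=cv2.INTER_NEAREST)
a=[crop(T,*p) for p in[(184,228),(460,225),(363,252),(331,177)]]
b=[crop(S,*p) for p in[(488,245),(208,128),(306,145),(290,208)]]
cv2.imwrite('pics/crops.png',np.vstack([np.hstack(a),np.hstack(b)])[:,:,::-1])
c=cv2.resize(T[150:270,250:400],(750,600),interpolation=cv2.INTER_CUBIC); cv2.imwrite('pics/rk.png',c[:,:,::-1])
E
```

```text
(no output)
```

View pics/crops.png

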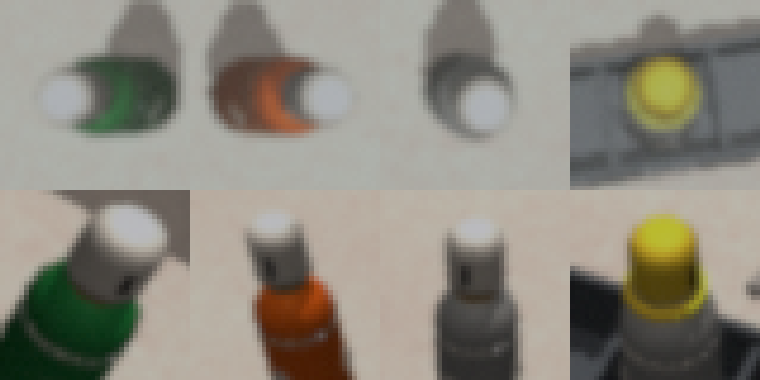

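View pics/rk.png

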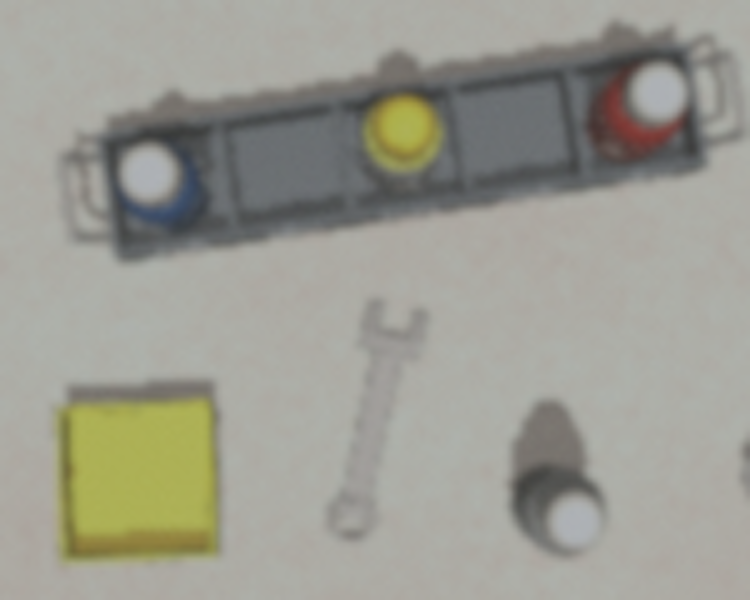

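```bash
cat > m.py <<'E'
from h import *
def capmask(im,p,r,col):
    hsv=cv2.cvtColor(im,cv2.COLOR_RGB2HSV).astype(int)
    if col=='w': m=(hsv[...,1]<40)&(hsv[...,2]>WT)
    else: m=(abs(hsv[...,0]-28)<8)&(hsv[...,1]>120)
    k=np.zeros(m.shape,bool);k[p[1]-r:p[1]+r,p[0]-r:p[0]+r]=1
    n,l,s,c=cv2.connectedComponentsWithStats((m&k).astype(np.uint8)); i=1+np.argmax(s[1:,4]); return s[i],c[i]
E
python3 - <<'E'
import m; from m import *
T=np.load('top.npy');C=cal('top')
m.WT=195
for n,p,col,z in[('green',(180,228),'w',.147),('orange',(466,225),'w',.147),('grey',(364,254),'w',.147),('empty',(331,176),'y',.135),('red',(381,168),'w',.152),('blue',(280,184),'w',.152)]:
    s,c=capmask(T,p,9,col); print(n,s,c.round(2),onz(*C,*c,z).round(4))
hsv=cv2.cvtColor(T,cv2.COLOR_RGB2HSV).astype(int)
my=((abs(hsv[...,0]-29)<6)&(hsv[...,1]>110)).astype(np.uint8)
my[:210]=0
ct=max(cv2.findContours(my,0,1)[0],key=cv2.contourArea); r=cv2.minAreaRect(ct); print('tray',r,[onz(*C,*q,.04).round(4) for q in cv2.boxPoints(r)],onz(*C,*r[0],.03).round(4))
# rack: bluish-dark vs bench
g=T.astype(int).max(2); mr=((g<130)).astype(np.uint8); mr[:150]=0;mr[215:]=0;mr[:,:266]=0;mr[:,396:]=0
cv2.imwrite('pics/mr.png',cv2.resize(mr[140:220,250:410]*255,(800,400)))
E
```

```text
Traceback (most recent call last):
  File "m.py", line 7, in capmask
    n,l,s,c=cv2.connectedComponentsWithStats((m&k).astype(np.uint8)); i=1+np.argmax(s[1:,4]); return s[i],c[i]
                                                                          ~~~~~~~~~^^^^^^^^^
ValueError: attempt to get argmax of an empty sequence
```

```bash
python3 - <<'E'
import m; from m import *
T=np.load('top.npy');C=cal('top')
print(T[228,176:190],T[228,170])
print(T[150:205,310].max(1))
E
```

```text
[[173 177 181]
 [173 176 181]
 [173 176 180]
 [174 177 181]
 [172 175 176]
 [167 167 165]
 [150 150 144]
 [124 121 116]
 [ 99  97  92]
 [ 87  84  81]
 [ 79  82  75]
 [ 66  81  66]
 [ 58  88  62]
 [ 56  94  63]] [169 170 164]
[175 174 175 175 175 172 173 172 172 172 173 172 172 172 172 171 160 137
 118 112 106  94  77  86 105 114 113 114 115 114 114 114 114 115 115 114
 116 115 114 107  91  81  83  91 104 115 131 155 170 173 173 173 173 173
 173]
```

```bash
sed -i "s/m=(hsv\[...,1\]<40)&(hsv\[...,2\]>WT)/f=cv2.GaussianBlur(im,(3,3),0).astype(int); m=(f[...,2]-f[...,0]>2)\&(f[...,0]>135)/" m.py
python3 - <<'E'
import m; from m import *
T=np.load('top.npy');C=cal('top')
for n,p,col,z in[('green',(180,228),'w',.147),('orange',(466,225),'w',.147),('grey',(364,254),'w',.147),('empty',(331,176),'y',.135),('red',(381,168),'w',.152),('blue',(280,184),'w',.152)]:
    s,c=capmask(T,p,9,col); print(n,s,c.round(2),onz(*C,*c,z).round(4))
hsv=cv2.cvtColor(T,cv2.COLOR_RGB2HSV).astype(int)
my=((abs(hsv[...,0]-29)<6)&(hsv[...,1]>110)).astype(np.uint8)
my[:210]=0
ct=max(cv2.findContours(my,0,1)[0],key=cv2.contourArea); r=cv2.minAreaRect(ct); print('tray',r,[onz(*C,*q,.04).round(4) for q in cv2.boxPoints(r)],onz(*C,*r[0],.03).round(4))
# rack corners by eye, top rim
for q in [(108,133),(686,47),(704,160),(120,258)]: print(onz(*C,250+q[0]/5-.4,150+q[1]/5-.4,.05).round(4))
E
```

```text
green [173 225   8   7  43] [176.53 228.26] [0.4727 0.4006 0.147 ]
orange [466 222   7   7  42] [469.19 225.07] [ 0.4952 -0.3975  0.147 ]
grey [362 251   7   8  42] [364.98 254.33] [ 0.4108 -0.1129  0.147 ]
empty [324 169  13  13 133] [330.3  175.08] [ 0.6272 -0.0154  0.135 ]
red [378 165   8   7  42] [381.67 168.  ] [ 0.6472 -0.1554  0.152 ]
blue [276 181   7   7  40] [279.02 184.32] [0.5972 0.1246 0.152 ]
tray ((277.5, 245.0), (30.0, 29.0), 90.0) [array([0.4704, 0.1804, 0.04  ]), array([0.4719, 0.0939, 0.04  ]), array([0.3829, 0.092 , 0.04  ]), array([0.3815, 0.1782, 0.04  ])] [0.4261 0.1371 0.03  ]
[0.6311 0.1587 0.05  ]
[ 0.6893 -0.1862  0.05  ]
[ 0.6214 -0.1975  0.05  ]
[0.5565 0.1498 0.05  ]
```

```bash
cat > go.py <<'E'
import sys; from h import *
from scipy.spatial.transform import Rotation as Ro
# usage go.py x y z ang : rel shift
x,y,z,a=map(float,sys.argv[1:5]); s=status.get_obs(); R=np.array(s["ee_rot"]); p=np.array(s["ee_pos"])
a=np.radians(a); Rt=np.array([[np.cos(a),np.sin(a),0],[np.sin(a),-np.cos(a),0],[0,0,-1]])
print('t',round(s['t'],2),'pos',p.round(4),'grip',round(s['grip_width'],4),'F',np.round(s['contact_force'],1))
print('shift mm',(R.T@(np.array([x,y,z])-p)*1000).round(1),'rot',Ro.from_matrix(R.T@Rt).as_rotvec(degrees=True).round(2))
E
python3 go.py .60 -.02 .36 10
```

```text
t 0.15 pos [0.1583 0.656  0.2401] grip 0.0931 F [ 0.1  0.3 -0.3]
shift mm [-553.7  588.  -119.5] rot [3.000e-02 4.000e-02 6.643e+01]
```

>>> {"method": "drive_tool", "body": {
  "plan": [
    [-20, 20, -120, 0, 0, 10, 0],
    [-60, 64, -120, 0, 0, 20, 0],
    [-100, 107, -120, 0, 0, 30, 0],
    [-140, 150, -120, 0, 0, 40, 0],
    [-180, 192, -120, 0, 0, 50, 0],
    [-220, 235, -120, 0, 0, 60, 0],
    [-260, 277, -120, 0, 0, 66.4, 0],
    [-300, 320, -120, 0, 0, 66.4, 0]
  ]
}}

```text
t: 1.15
ee_pos: [0.3983, 0.2897, 0.3607]
ee_rot: [[0.985, 0.173, 0.0], [0.173, -0.985, 0.0], [0.0, -0.0, -1.0]]
contact_force: [0.8, 0.7, 0.1]
grip_width: 0.0927
```

```bash
python3 go.py .60 -.02 .36 10
```

```text
t 1.15 pos [0.3983 0.2897 0.3607] grip 0.0927 F [0.8 0.7 0.1]
shift mm [145.2 339.9   0.7] rot [-0.01 -0.02 -0.06]
```

>>> {"method": "drive_tool", "body": {
  "plan": [
    [24, 57, 0, 0, 0, 0, 0],
    [48, 114, 0, 0, 0, 0, 0],
    [72, 170, 0, 0, 0, 0, 0],
    [96, 227, 0, 0, 0, 0, 0],
    [121, 283, 0, 0, 0, 0, 0],
    [145, 340, 0, 0, 0, 0, 0],
    [145, 340, 0, 0, 0, 0, 0],
    [145, 340, 0, 0, 0, 0, 0]
  ]
}}

```text
t: 2.15
ee_pos: [0.5996, -0.0179, 0.3604]
ee_rot: [[0.985, 0.174, -0.001], [0.174, -0.985, 0.0], [-0.001, -0.0, -1.0]]
contact_force: [-0.3, 0.2, -0.7]
grip_width: 0.0936
```

```bash
python3 - <<'E'
from h import *
c,R,t=cal('wrist'); im=snap('wrist','pics/w1.png'); np.savez('w1.npz',im=im,R=R,t=t)
print(-R.T@t, status.get_obs()['ee_pos'])
E
```

```text
[0.58872159 0.04654381 0.50374616] [ 0.59936998 -0.01736425  0.36067843]
```

View pics/w1.png

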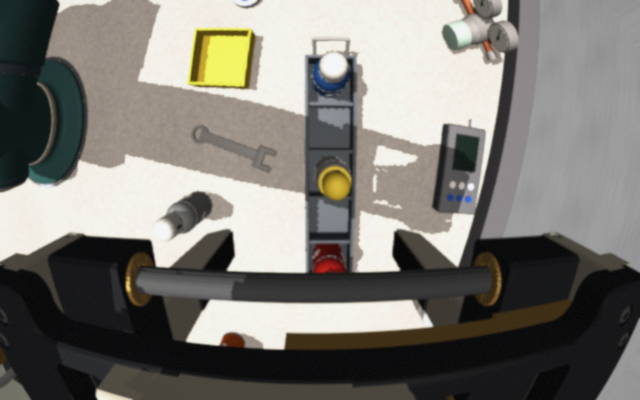

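The wrist view shows the rack along column 330, with the blue cap at (333,66), the yellow cap at (335,183) and the tray at (222,58).

```bash
python3 - <<'E'
from h import *
im=np.load('w1.npz')['im']
a=cv2.resize(im[40:275,295:365],None,fx=4,fy=4,interpolation=cv2.INTER_CUBIC)[:,:]
a=np.rot90(a); cv2.imwrite('pics/w1r.png',cv2.resize(a,None,fx=.8,fy=.8)[:,:,::-1]); 
b=cv2.resize(im[20:100,180:270],None,fx=6,fy=6,interpolation=cv2.INTER_CUBIC);cv2.imwrite('pics/w1t.png',b[:,:,::-1])
E
```

```text
(no output)
```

View pics/w1r.png

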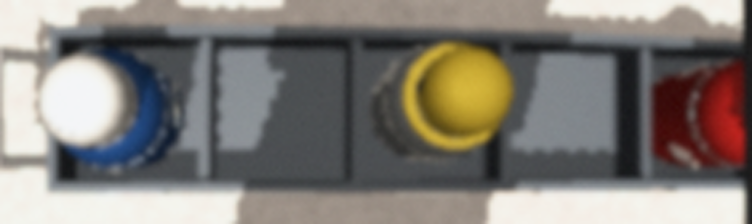

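View pics/w1t.png

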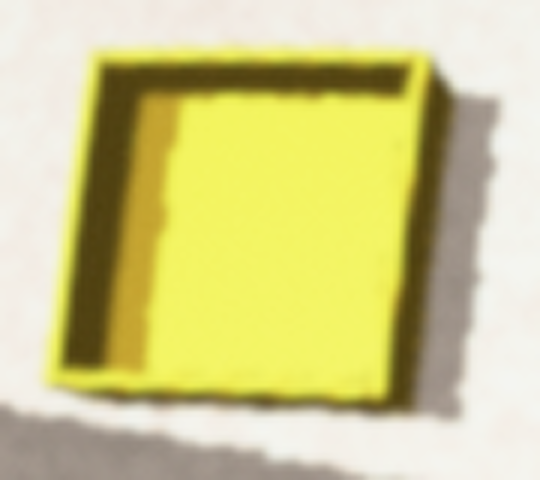

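```bash
python3 - <<'E'
from h import *
d=np.load('w1.npz'); c=imaging.calibration('wrist'); R,t=d['R'],d['t']
rk=lambda X,Y,z: onz(c,R,t,365-(Y+.5)/3.2-.5,40+(X+.5)/3.2-.5,z,True)
a=np.radians(10); rx=np.array([np.cos(a),np.sin(a),0]); ry=np.array([-np.sin(a),np.cos(a),0])
print('far edge',[rk(X,Y,.052).round(4) for X,Y in[(60,29),(340,30),(640,40)]])
print('near edge',[rk(X,Y,.052).round(4) for X,Y in[(60,187),(340,188),(640,184)]])
for X,yy in[(205,.1065),(354,.0355),(507,-.0355),(647,-.1065)]:
    p=rk(X,110,.052); print('part',p.round(4), 'ry',(p@ry).round(4),'centre ry',(p@ry-yy).round(4))
for X,Y in[(60,29),(340,30),(640,40),(60,187),(340,188),(640,184)]: p=rk(X,Y,.052); print('rx',(p@rx).round(4))
cs=[onz(c,R,t,180+(X+.5)/6-.5,20+(Y+.5)/6-.5,.04,True) for X,Y in[(92,52),(432,55),(50,385),(385,402)]]
print(np.round(cs,4),np.mean(cs,0))
print('blue',rk(82,100,.152).round(4),'yel',rk(466,85,.152).round(4))
# grey cap
print('grey',onz(c,R,t,165,230,.147,True).round(4))
E
```

```text
far edge [array([0.6311, 0.1599, 0.052 ]), array([0.6536, 0.0316, 0.052 ]), array([ 0.6781, -0.1113,  0.052 ])]
near edge [array([0.5608, 0.1462, 0.052 ]), array([0.5827, 0.0187, 0.052 ]), array([ 0.6088, -0.1232,  0.052 ])]
part [0.6067 0.0856 0.052 ] ry -0.021 centre ry -0.1275
part [0.6187 0.0186 0.052 ] ry -0.0892 centre ry -0.1247
part [ 0.6318 -0.0518  0.052 ] ry -0.1607 centre ry -0.1252
part [ 0.6449 -0.1206  0.052 ] ry -0.2307 centre ry -0.1242
rx 0.6493
rx 0.6492
rx 0.6485
rx 0.5777
rx 0.5771
rx 0.5781
[[0.3765 0.1803 0.04  ]
 [0.4698 0.1853 0.04  ]
 [0.3833 0.0883 0.04  ]
 [0.4751 0.0926 0.04  ]] [0.42617577 0.13666026 0.04      ]
blue [0.5985 0.1216 0.152 ] yel [ 0.6284 -0.0135  0.152 ]
grey [ 0.4178 -0.1105  0.147 ]
```

```bash
python3 go.py .6280 -.0145 .142 10; sleep .2; python3 go.py .6280 -.0145 .142 10
```

```text
t 2.2 pos [ 0.5994 -0.0174  0.3607] grip 0.0931 F [-0.2 -0.5 -0. ]
shift mm [ 28.7   2.2 218.7] rot [-0.01  0.    0.06]
t 2.2 pos [ 0.5994 -0.0174  0.3607] grip 0.0931 F [-0.2 -0.5 -0. ]
shift mm [ 28.7   2.2 218.7] rot [-0.01  0.    0.06]
```

>>> {"method": "drive_tool", "body": {
  "plan": [
    [14, 1, 40, 0, 0, 0, 0],
    [28, 2, 80, 0, 0, 0, 0],
    [28, 2, 120, 0, 0, 0, 0],
    [28, 2, 130, 0, 0, 0, 0],
    [28, 2, 130, 0, 0, 0, 0],
    [28, 2, 130, 0, 0, 0, 0]
  ]
}}

```text
t: 2.95
ee_pos: [0.628, -0.0148, 0.2329]
ee_rot: [[0.985, 0.175, 0.003], [0.175, -0.985, -0.0], [0.003, 0.001, -1.0]]
contact_force: [-0.1, -0.1, 0.8]
grip_width: 0.0931
```

```bash
python3 go.py .6280 -.0145 .142 10; python3 - <<'E'
from h import *
c,R,t=cal('wrist'); im=snap('wrist','pics/w2.png'); np.savez('w2.npz',im=im,R=R,t=t)
E
python3 go.py .6280 -.0145 .142 10;
```

```text
t 2.95 pos [ 0.628  -0.0148  0.2329] grip 0.0931 F [-0.1 -0.1  0.8]
shift mm [-0.2 -0.3 90.9] rot [ 0.04 -0.15  0.06]
t 3.0 pos [ 0.628  -0.0149  0.2327] grip 0.0934 F [-0.1 -0.1  0.7]
shift mm [-0.2 -0.5 90.7] rot [ 0.04 -0.15  0.04]
```

View pics/w2.png

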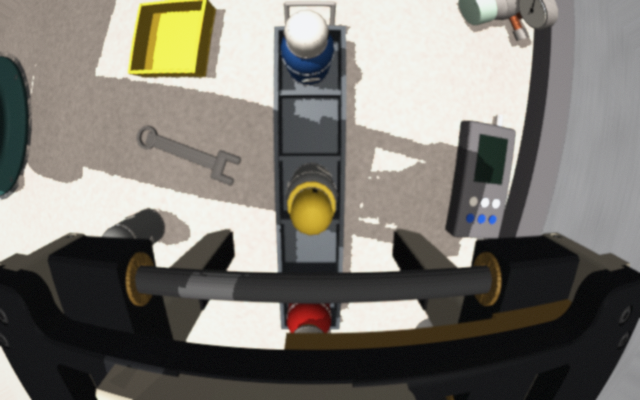

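The empty's yellow cap, at (312,212), is centred between the jaws, so I'll descend and close.

>>> {"method": "drive_tool", "body": {
  "plan": [
    [0, 0, 25, 0, 0, 0, 0],
    [0, 0, 50, 0, 0, 0, 0],
    [0, 0, 70, 0, 0, 0, 0],
    [0, 0, 85, 0, 0, 0, 0],
    [0, 0, 91, 0, 0, 0, 0],
    [0, 0, 91, 0, 0, 0, 0.3],
    [0, 0, 91, 0, 0, 0, 0.5],
    [0, 0, 91, 0, 0, 0, 0.7]
  ]
}}

```text
t: 4.0
ee_pos: [0.6278, -0.0151, 0.1403]
ee_rot: [[0.985, 0.174, 0.001], [0.174, -0.985, -0.0], [0.001, 0.0, -1.0]]
contact_force: [-0.1, -0.3, 0.8]
grip_width: 0.0675
```

>>> {"method": "drive_tool", "body": {
  "plan": [
    [0, 0, 0, 0, 0, 0, 0.8],
    [0, 0, 0, 0, 0, 0, 1],
    [0, 0, 0, 0, 0, 0, 1],
    [0, 0, 0, 0, 0, 0, 1],
    [0, 0, 0, 0, 0, 0, 1]
  ]
}}

```text
t: 4.62
ee_pos: [0.6276, -0.0151, 0.1396]
ee_rot: [[0.985, 0.174, -0.0], [0.174, -0.985, 0.0], [-0.0, -0.0, -1.0]]
contact_force: [-0.2, 0.6, -0.6]
grip_width: 0.0337
```

>>> {"method": "drive_tool", "body": {
  "plan": [
    [0, 0, -15, 0, 0, 0, 1],
    [0, 0, -45, 0, 0, 0, 1],
    [0, 0, -80, 0, 0, 0, 1],
    [0, 0, -110, 0, 0, 0, 1],
    [-20, -20, -125, 0, 0, 0, 1],
    [-45, -47, -125, 0, 0, 0, 1],
    [-70, -74, -125, 0, 0, 0, 1],
    [-95, -101, -125, 0, 0, 0, 1]
  ]
}}

```text
t: 5.62
ee_pos: [0.5154, 0.0684, 0.2655]
ee_rot: [[0.985, 0.174, 0.001], [0.174, -0.985, 0.0], [0.001, 0.0, -1.0]]
contact_force: [-0.8, 0.2, -3.1]
grip_width: 0.0335
```

>>> {"method": "drive_tool", "body": {
  "plan": [
    [-25, -27, 0, 0, 0, 0, 1],
    [-50, -54, 0, 0, 0, 0, 1],
    [-70, -76, 0, 0, 0, 0, 1],
    [-77, -84, 0, 0, 0, 0, 1],
    [-77, -84, 0, 0, 0, 0, 1],
    [-77, -84, 0, 0, 0, 0, 1]
  ]
}}

```text
t: 6.38
ee_pos: [0.4266, 0.1367, 0.2647]
ee_rot: [[0.985, 0.174, 0.0], [0.174, -0.985, -0.0], [-0.0, 0.0, -1.0]]
contact_force: [-0.4, 0.4, -3.9]
grip_width: 0.0336
```

```bash
python3 go.py .4262 .1367 .142 10; python3 - <<'E'
from h import *
im=snap('wrist','pics/w3.png')
E
```

```text
t 6.38 pos [0.4266 0.1367 0.2647] grip 0.0336 F [-0.4  0.4 -3.9]
shift mm [-3.000e-01 -1.000e-01  1.227e+02] rot [0.01 0.   0.01]
```

View pics/w3.png

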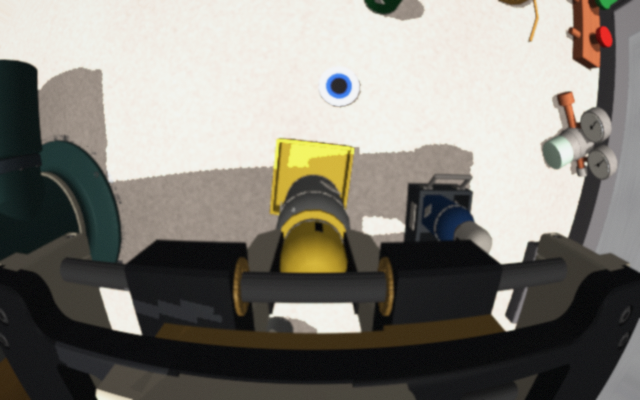

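The cylinder hangs upright above the tray at (313,175). I'll lower it now.

>>> {"method": "drive_tool", "body": {
  "plan": [
    [0, 0, 30, 0, 0, 0, 1],
    [0, 0, 60, 0, 0, 0, 1],
    [0, 0, 90, 0, 0, 0, 1],
    [0, 0, 110, 0, 0, 0, 1],
    [0, 0, 118, 0, 0, 0, 1],
    [0, 0, 122, 0, 0, 0, 1],
    [0, 0, 124, 0, 0, 0, 1],
    [0, 0, 124, 0, 0, 0, 1]
  ]
}}

```text
t: 7.42
ee_pos: [0.4262, 0.1372, 0.1412]
ee_rot: [[0.985, 0.174, 0.001], [0.174, -0.985, 0.0], [0.001, -0.0, -1.0]]
contact_force: [0.6, -0.2, -3.2]
grip_width: 0.0337
```

>>> {"method": "drive_tool", "body": {
  "plan": [
    [0, 0, 1, 0, 0, 0, 1],
    [0, 0, 1.5, 0, 0, 0, 1],
    [0, 0, 2, 0, 0, 0, 1],
    [0, 0, 2, 0, 0, 0, 1]
  ]
}}

```text
t: 7.92
ee_pos: [0.426, 0.1371, 0.1387]
ee_rot: [[0.985, 0.174, -0.0], [0.174, -0.985, -0.0], [-0.0, 0.0, -1.0]]
contact_force: [-0.2, 0.1, -2.8]
grip_width: 0.0335
```

>>> {"method": "drive_tool", "body": {
  "plan": [
    [0, 0, 0.5, 0, 0, 0, 1],
    [0, 0, 1, 0, 0, 0, 1],
    [0, 0, 1, 0, 0, 0, 1]
  ]
}}

```text
t: 8.3
ee_pos: [0.4262, 0.1372, 0.1386]
ee_rot: [[0.985, 0.174, 0.001], [0.174, -0.985, 0.0], [0.001, -0.0, -1.0]]
contact_force: [-3.3, -1.1, 7.7]
grip_width: 0.0336
```

Contact shows an upward force, so the foot is on the tray floor. I'll release it and lift.

>>> {"method": "drive_tool", "body": {
  "plan": [
    [0, 0, 0, 0, 0, 0, 0.5],
    [0, 0, 0, 0, 0, 0, 0.2],
    [0, 0, 0, 0, 0, 0, 0],
    [0, 0, 0, 0, 0, 0, 0],
    [0, 0, -15, 0, 0, 0, 0],
    [0, 0, -50, 0, 0, 0, 0],
    [0, 0, -90, 0, 0, 0, 0],
    [0, 0, -125, 0, 0, 0, 0]
  ]
}}

```text
t: 9.3
ee_pos: [0.4259, 0.1371, 0.2653]
ee_rot: [[0.985, 0.174, 0.001], [0.174, -0.985, 0.0], [0.001, -0.0, -1.0]]
contact_force: [-0.5, -0.1, 0.2]
grip_width: 0.0927
```

```bash
python3 go.py .4727 .39 .27 10; python3 - <<'E'
from h import *
c,R,t=cal('wrist'); im=snap('wrist','pics/w4.png'); np.savez('w4.npz',im=im,R=R,t=t)
E
```

```text
t 9.3 pos [0.4259 0.1371 0.2653] grip 0.0927 F [-0.5 -0.1  0.2]
shift mm [  90.1 -240.8   -4.6] rot [-0.01 -0.08  0.04]
```

View pics/w4.png

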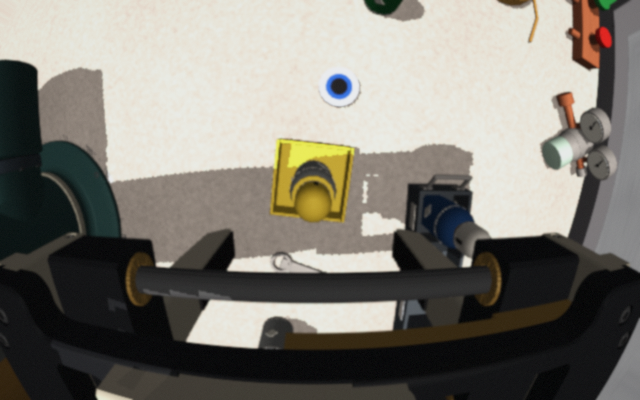

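The empty stands upright in the tray, cap at (312,203). Next is the orange one.

>>> {"method": "drive_tool", "body": {
  "plan": [
    [-2, 30, 0, 0, 0, 0, 0],
    [-5, 85, 0, 0, 0, 0, 0],
    [-7, 145, 0, 0, 0, 0, 0],
    [-10, 205, 0, 0, 0, 0, 0],
    [-12, 265, 0, 0, 0, 0, 0],
    [-15, 325, 0, 0, 0, 0, 0],
    [-18, 385, 0, 0, 0, 0, 0],
    [-20, 445, 0, 0, 0, 0, 0]
  ]
}}

```text
t: 10.35
ee_pos: [0.4837, -0.3068, 0.2637]
ee_rot: [[0.985, 0.174, 0.001], [0.174, -0.985, -0.001], [0.001, 0.001, -1.0]]
contact_force: [0.9, 0.3, 0.5]
grip_width: 0.0929
```

>>> {"method": "drive_tool", "body": {
  "plan": [
    [-2, 50, 0, 0, 0, 0, 0],
    [-4, 85, 0, 0, 0, 0, 0],
    [-5, 94, 0, 0, 0, 0, 0],
    [-5, 94, 0, 0, 0, 0, 0],
    [-5, 94, 0, 0, 0, 0, 0],
    [-5, 94, 0, 0, 0, 0, 0]
  ]
}}

```text
t: 11.1
ee_pos: [0.4954, -0.3971, 0.2632]
ee_rot: [[0.985, 0.175, 0.001], [0.175, -0.985, -0.0], [0.0, 0.0, -1.0]]
contact_force: [-0.1, -0.8, -0.1]
grip_width: 0.093
```

```bash
python3 go.py .4952 -.3975 .137 10; python3 - <<'E'
from h import *
c,R,t=cal('wrist'); im=snap('wrist','pics/w5.png'); np.savez('w5.npz',im=im,R=R,t=t)
E
```

```text
t 11.1 pos [ 0.4954 -0.3971  0.2632] grip 0.093 F [-0.1 -0.8 -0.1]
shift mm [ -0.4   0.3 126.2] rot [ 0.03 -0.03  0.09]
```

View pics/w5.png

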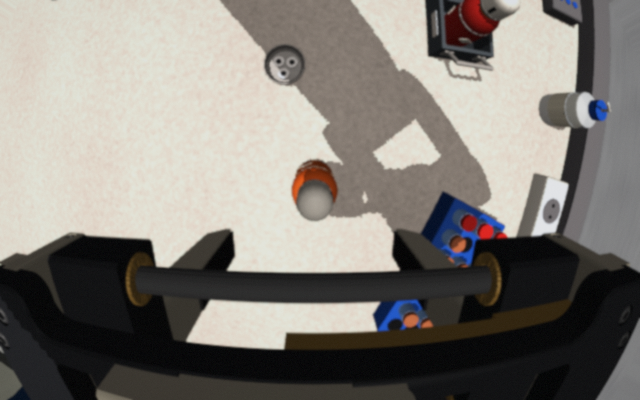

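```bash
python3 - <<'E'
from h import *
d=np.load('w5.npz'); c=imaging.calibration('wrist')
print(onz(c,d['R'],d['t'],315,200,.145,True))
d=np.load('w4.npz');print(onz(c,d['R'],d['t'],312.5,203,.145,True),'empty')
d=np.load('w2.npz');print(onz(c,d['R'],d['t'],312,212,.150,True),'w2')
E
```

```text
[ 0.49714283 -0.39352006  0.145     ]
[0.42620426 0.13720691 0.145     ] empty
[ 0.6275707  -0.01265039  0.15      ] w2
```

>>> {"method": "drive_tool", "body": {
  "plan": [
    [1, -2, 35, 0, 0, 0, 0],
    [1, -2, 75, 0, 0, 0, 0],
    [1, -2, 105, 0, 0, 0, 0],
    [1, -2, 122, 0, 0, 0, 0],
    [1, -2, 127, 0, 0, 0, 0],
    [1, -2, 127, 0, 0, 0, 0.4],
    [1, -2, 127, 0, 0, 0, 0.6],
    [1, -2, 127, 0, 0, 0, 0.7]
  ]
}}

```text
t: 12.15
ee_pos: [0.4961, -0.396, 0.1365]
ee_rot: [[0.985, 0.174, 0.001], [0.174, -0.985, -0.001], [0.001, 0.001, -1.0]]
contact_force: [-0.8, 1.0, 0.4]
grip_width: 0.0675
```

>>> {"method": "drive_tool", "body": {
  "plan": [
    [0, 0, 0, 0, 0, 0, 0.8],
    [0, 0, 0, 0, 0, 0, 1],
    [0, 0, 0, 0, 0, 0, 1],
    [0, 0, 0, 0, 0, 0, 1],
    [0, 0, 0, 0, 0, 0, 1]
  ]
}}

```text
t: 12.78
ee_pos: [0.496, -0.3958, 0.1356]
ee_rot: [[0.985, 0.174, 0.0], [0.174, -0.985, 0.0], [0.0, -0.0, -1.0]]
contact_force: [0.4, -0.3, -0.1]
grip_width: 0.0333
```

```bash
python3 go.py .638 -.0867 .32 10
```

```text
t 12.78 pos [ 0.496  -0.3958  0.1356] grip 0.0333 F [ 0.4 -0.3 -0.1]
shift mm [ 193.7 -279.6 -184.3] rot [-0.   -0.    0.03]
```

>>> {"method": "drive_tool", "body": {
  "plan": [
    [0, 0, -15, 0, 0, 0, 1],
    [0, 0, -50, 0, 0, 0, 1],
    [0, 0, -95, 0, 0, 0, 1],
    [0, 0, -140, 0, 0, 0, 1],
    [10, -15, -175, 0, 0, 0, 1],
    [33, -48, -185, 0, 0, 0, 1],
    [60, -87, -185, 0, 0, 0, 1],
    [87, -126, -185, 0, 0, 0, 1]
  ]
}}

```text
t: 13.78
ee_pos: [0.5598, -0.2553, 0.3215]
ee_rot: [[0.985, 0.174, 0.0], [0.174, -0.985, -0.0], [0.0, 0.0, -1.0]]
contact_force: [0.8, 0.2, -3.7]
grip_width: 0.0334
```

>>> {"method": "drive_tool", "body": {
  "plan": [
    [27, -39, 0, 0, 0, 0, 1],
    [54, -78, 0, 0, 0, 0, 1],
    [81, -117, 0, 0, 0, 0, 1],
    [100, -144, 0, 0, 0, 0, 1],
    [107, -153, 0, 0, 0, 0, 1],
    [107, -153, 0, 0, 0, 0, 1],
    [107, -153, 0, 0, 0, 0, 1]
  ]
}}

```text
t: 14.65
ee_pos: [0.638, -0.0882, 0.3208]
ee_rot: [[0.985, 0.173, -0.0], [0.173, -0.985, -0.0], [-0.0, 0.0, -1.0]]
contact_force: [-0.5, 0.1, -4.5]
grip_width: 0.0333
```

```bash
python3 go.py .638 -.0867 .1406 10; python3 - <<'E'
from h import *
im=snap('wrist','pics/w6.png')
E
```

```text
t 14.65 pos [ 0.638  -0.0882  0.3208] grip 0.0333 F [-0.5  0.1 -4.5]
shift mm [  0.3  -1.6 180.2] rot [ 0.02  0.01 -0.01]
```

View pics/w6.png

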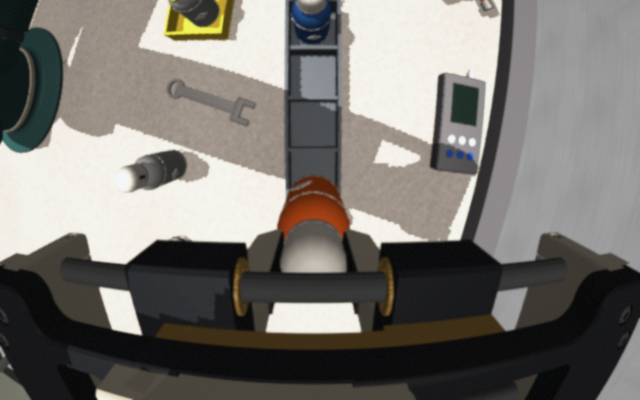

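The orange one hangs over its place beside red. I'll lower it.

>>> {"method": "drive_tool", "body": {
  "plan": [
    [0, -1.5, 35, 0, 0, 0, 1],
    [0, -1.5, 75, 0, 0, 0, 1],
    [0, -1.5, 110, 0, 0, 0, 1],
    [0, -1.5, 140, 0, 0, 0, 1],
    [0, -1.5, 162, 0, 0, 0, 1],
    [0, -1.5, 172, 0, 0, 0, 1],
    [0, -1.5, 177, 0, 0, 0, 1],
    [0, -1.5, 178, 0, 0, 0, 1]
  ]
}}

```text
t: 15.7
ee_pos: [0.6383, -0.0859, 0.1433]
ee_rot: [[0.985, 0.174, 0.001], [0.174, -0.985, -0.0], [0.001, 0.0, -1.0]]
contact_force: [-0.4, -0.9, -4.0]
grip_width: 0.0334
```

>>> {"method": "drive_tool", "body": {
  "plan": [
    [0, 0, 0.5, 0, 0, 0, 1],
    [0, 0, 1, 0, 0, 0, 1],
    [0, 0, 1.5, 0, 0, 0, 1],
    [0, 0, 1.5, 0, 0, 0, 1]
  ]
}}

```text
t: 16.2
ee_pos: [0.6381, -0.0858, 0.1412]
ee_rot: [[0.985, 0.174, 0.0], [0.174, -0.985, 0.0], [0.0, -0.0, -1.0]]
contact_force: [-0.3, -0.3, -4.3]
grip_width: 0.0335
```

>>> {"method": "drive_tool", "body": {
  "plan": [
    [0, 0, 0.5, 0, 0, 0, 1],
    [0, 0, 1, 0, 0, 0, 1],
    [0, 0, 1, 0, 0, 0, 1]
  ]
}}

```text
t: 16.58
ee_pos: [0.6382, -0.0858, 0.1406]
ee_rot: [[0.985, 0.174, 0.001], [0.174, -0.985, -0.0], [0.001, 0.0, -1.0]]
contact_force: [-0.3, -0.4, 2.1]
grip_width: 0.0338
```

Contact again, at the expected height. I'll release it and lift.

>>> {"method": "drive_tool", "body": {
  "plan": [
    [0, 0, 0, 0, 0, 0, 0.5],
    [0, 0, 0, 0, 0, 0, 0.2],
    [0, 0, 0, 0, 0, 0, 0],
    [0, 0, 0, 0, 0, 0, 0],
    [0, 0, -15, 0, 0, 0, 0],
    [0, 0, -50, 0, 0, 0, 0],
    [0, 0, -90, 0, 0, 0, 0],
    [0, 0, -125, 0, 0, 0, 0]
  ]
}}

```text
t: 17.58
ee_pos: [0.6381, -0.0858, 0.268]
ee_rot: [[0.985, 0.174, 0.002], [0.174, -0.985, -0.0], [0.001, 0.001, -1.0]]
contact_force: [-0.6, 0.1, 0.2]
grip_width: 0.0931
```

```bash
python3 go.py .4727 .4006 .265 10; python3 - <<'E'
from h import *
im=snap('wrist','pics/w7.png')
E
```

```text
t 17.57 pos [ 0.6381 -0.0858  0.268 ] grip 0.0931 F [-0.6  0.1  0.2]
shift mm [ -78.1 -507.8    2.6] rot [ 0.03 -0.08  0.04]
```

View pics/w7.png

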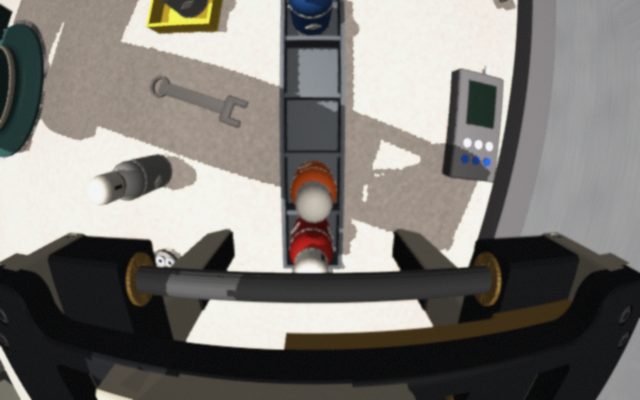

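Orange stands upright next to red, cap at (314,200). Next is the green one.

>>> {"method": "drive_tool", "body": {
  "plan": [
    [-5, -30, 0, 0, 0, 0, 0],
    [-14, -88, 0, 0, 0, 0, 0],
    [-23, -147, 0, 0, 0, 0, 0],
    [-32, -206, 0, 0, 0, 0, 0],
    [-41, -265, 0, 0, 0, 0, 0],
    [-50, -324, 0, 0, 0, 0, 0],
    [-59, -383, 0, 0, 0, 0, 0],
    [-68, -440, 0, 0, 0, 0, 0]
  ]
}}

```text
t: 18.62
ee_pos: [0.4935, 0.3374, 0.2663]
ee_rot: [[0.985, 0.174, 0.001], [0.174, -0.985, 0.001], [0.001, -0.0, -1.0]]
contact_force: [0.6, -0.8, 0.8]
grip_width: 0.0933
```

>>> {"method": "drive_tool", "body": {
  "plan": [
    [-6, -40, 0, 0, 0, 0, 0],
    [-10, -64, 0, 0, 0, 0, 0],
    [-10, -68, 0, 0, 0, 0, 0],
    [-10, -68, 0, 0, 0, 0, 0],
    [-10, -68, 0, 0, 0, 0, 0],
    [-10, -68, 0, 0, 0, 0, 0]
  ]
}}

```text
t: 19.38
ee_pos: [0.4731, 0.4001, 0.2653]
ee_rot: [[0.985, 0.173, 0.0], [0.173, -0.985, 0.0], [0.0, -0.0, -1.0]]
contact_force: [-0.7, -0.1, 0.4]
grip_width: 0.0933
```

```bash
python3 go.py .4727 .4006 .136 10; python3 - <<'E'
from h import *
c,R,t=cal('wrist'); im=snap('wrist','pics/w8.png'); np.savez('w8.npz',im=im,R=R,t=t)
E
```

```text
t 19.38 pos [0.4731 0.4001 0.2653] grip 0.0933 F [-0.7 -0.1  0.4]
shift mm [ -0.4  -0.5 129.3] rot [-0.   -0.01 -0.02]
```

View pics/w8.png

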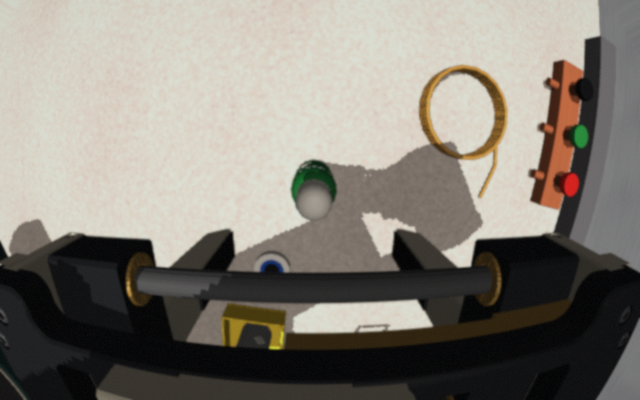

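Green's cap is at (314,200), centred between the jaws.

>>> {"method": "drive_tool", "body": {
  "plan": [
    [0, -2, 35, 0, 0, 0, 0],
    [0, -2, 75, 0, 0, 0, 0],
    [0, -2, 107, 0, 0, 0, 0],
    [0, -2, 124, 0, 0, 0, 0],
    [0, -2, 129, 0, 0, 0, 0],
    [0, -2, 129, 0, 0, 0, 0.4],
    [0, -2, 129, 0, 0, 0, 0.6],
    [0, -2, 129, 0, 0, 0, 0.7]
  ]
}}

```text
t: 20.42
ee_pos: [0.4727, 0.403, 0.137]
ee_rot: [[0.985, 0.174, 0.001], [0.174, -0.985, 0.001], [0.001, -0.001, -1.0]]
contact_force: [0.3, 0.1, 0.2]
grip_width: 0.0678
```

>>> {"method": "drive_tool", "body": {
  "plan": [
    [0, 0, 0, 0, 0, 0, 0.8],
    [0, 0, 0, 0, 0, 0, 1],
    [0, 0, 0, 0, 0, 0, 1],
    [0, 0, 0, 0, 0, 0, 1],
    [0, 0, 0, 0, 0, 0, 1]
  ]
}}

```text
t: 21.05
ee_pos: [0.4725, 0.4028, 0.1361]
ee_rot: [[0.985, 0.174, 0.0], [0.174, -0.985, 0.0], [0.0, -0.0, -1.0]]
contact_force: [0.1, -0.2, -0.6]
grip_width: 0.0336
```

```bash
python3 go.py .6134 .0531 .32 10
```

```text
t 21.05 pos [0.4725 0.4028 0.1361] grip 0.0336 F [ 0.1 -0.2 -0.6]
shift mm [  77.9  368.9 -183.9] rot [-0.   -0.    0.03]
```

>>> {"method": "drive_tool", "body": {
  "plan": [
    [0, 0, -15, 0, 0, 0, 1],
    [0, 0, -50, 0, 0, 0, 1],
    [0, 0, -95, 0, 0, 0, 1],
    [0, 0, -140, 0, 0, 0, 1],
    [4, 18, -175, 0, 0, 0, 1],
    [12, 57, -185, 0, 0, 0, 1],
    [22, 102, -185, 0, 0, 0, 1],
    [32, 147, -185, 0, 0, 0, 1]
  ]
}}

```text
t: 22.05
ee_pos: [0.5297, 0.2623, 0.3221]
ee_rot: [[0.985, 0.175, 0.0], [0.175, -0.985, 0.0], [0.0, -0.0, -1.0]]
contact_force: [0.2, -0.1, -3.3]
grip_width: 0.0338
```

>>> {"method": "drive_tool", "body": {
  "plan": [
    [9, 45, 0, 0, 0, 0, 1],
    [18, 90, 0, 0, 0, 0, 1],
    [27, 135, 0, 0, 0, 0, 1],
    [36, 180, 0, 0, 0, 0, 1],
    [44, 212, 0, 0, 0, 0, 1],
    [46, 222, 0, 0, 0, 0, 1],
    [46, 222, 0, 0, 0, 0, 1],
    [46, 222, 0, 0, 0, 0, 1]
  ]
}}

```text
t: 23.05
ee_pos: [0.6132, 0.0539, 0.3214]
ee_rot: [[0.985, 0.175, 0.0], [0.175, -0.985, 0.0], [0.0, -0.0, -1.0]]
contact_force: [-0.9, 0.2, -3.5]
grip_width: 0.0337
```

```bash
python3 go.py .6134 .0531 .1411 10; python3 - <<'E'
from h import *
im=snap('wrist','pics/w9.png')
E
```

```text
t 23.05 pos [0.6132 0.0539 0.3214] grip 0.0337 F [-0.9  0.2 -3.5]
shift mm [  0.    0.9 180.3] rot [-0.01 -0.01  0.08]
```

View pics/w9.png

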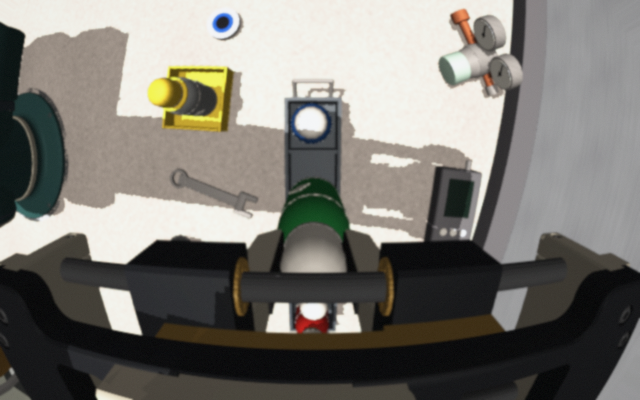

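Green hangs over the place beside blue. I'll lower it.

>>> {"method": "drive_tool", "body": {
  "plan": [
    [0, 1, 35, 0, 0, 0, 1],
    [0, 1, 75, 0, 0, 0, 1],
    [0, 1, 110, 0, 0, 0, 1],
    [0, 1, 140, 0, 0, 0, 1],
    [0, 1, 162, 0, 0, 0, 1],
    [0, 1, 172, 0, 0, 0, 1],
    [0, 1, 177, 0, 0, 0, 1],
    [0, 1, 178, 0, 0, 0, 1]
  ]
}}

```text
t: 24.1
ee_pos: [0.614, 0.0521, 0.1438]
ee_rot: [[0.985, 0.174, 0.001], [0.174, -0.985, 0.0], [0.001, 0.0, -1.0]]
contact_force: [-0.1, 0.7, -4.0]
grip_width: 0.0338
```

>>> {"method": "drive_tool", "body": {
  "plan": [
    [0, 0, 0.5, 0, 0, 0, 1],
    [0, 0, 1, 0, 0, 0, 1],
    [0, 0, 1.5, 0, 0, 0, 1],
    [0, 0, 2, 0, 0, 0, 1],
    [0, 0, 2, 0, 0, 0, 1]
  ]
}}

```text
t: 24.72
ee_pos: [0.6137, 0.052, 0.1411]
ee_rot: [[0.985, 0.174, 0.0], [0.174, -0.985, -0.0], [0.0, 0.0, -1.0]]
contact_force: [0.2, -0.4, -3.6]
grip_width: 0.0333
```

>>> {"method": "drive_tool", "body": {
  "plan": [
    [0, 0, 0.5, 0, 0, 0, 1],
    [0, 0, 1, 0, 0, 0, 1],
    [0, 0, 1, 0, 0, 0, 1]
  ]
}}

```text
t: 25.1
ee_pos: [0.6139, 0.052, 0.1411]
ee_rot: [[0.985, 0.174, 0.001], [0.174, -0.985, -0.0], [0.001, 0.0, -1.0]]
contact_force: [-1.6, -0.3, 5.8]
grip_width: 0.0337
```

>>> {"method": "drive_tool", "body": {
  "plan": [
    [0, 0, 0, 0, 0, 0, 0.5],
    [0, 0, 0, 0, 0, 0, 0.2],
    [0, 0, 0, 0, 0, 0, 0],
    [0, 0, 0, 0, 0, 0, 0],
    [0, 0, -15, 0, 0, 0, 0],
    [0, 0, -50, 0, 0, 0, 0],
    [0, 0, -90, 0, 0, 0, 0],
    [0, 0, -125, 0, 0, 0, 0]
  ]
}}

```text
t: 26.1
ee_pos: [0.6137, 0.052, 0.268]
ee_rot: [[0.985, 0.174, 0.002], [0.174, -0.985, 0.0], [0.002, 0.0, -1.0]]
contact_force: [-0.6, -0.7, -0.3]
grip_width: 0.0931
```

```bash
python3 go.py .414 -.112 .265 10; python3 - <<'E'
from h import *
im=snap('wrist','pics/w10.png')
E
```

```text
t 26.1 pos [0.6137 0.052  0.268 ] grip 0.0931 F [-0.6 -0.7 -0.3]
shift mm [-225.2  126.7    2.7] rot [ 0.01 -0.09  0.03]
```

View pics/w10.png

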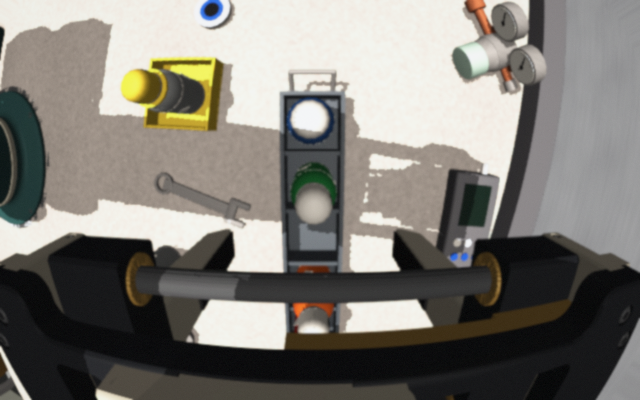

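Green stands upright next to blue, cap at (313,205). The fresh grey one is last.

>>> {"method": "drive_tool", "body": {
  "plan": [
    [-25, 14, 0, 0, 0, 0, 0],
    [-73, 41, 0, 0, 0, 0, 0],
    [-121, 68, 0, 0, 0, 0, 0],
    [-169, 95, 0, 0, 0, 0, 0],
    [-212, 119, 0, 0, 0, 0, 0],
    [-225, 127, 0, 0, 0, 0, 0],
    [-225, 127, 0, 0, 0, 0, 0],
    [-225, 127, 0, 0, 0, 0, 0]
  ]
}}

```text
t: 27.15
ee_pos: [0.415, -0.1117, 0.2653]
ee_rot: [[0.985, 0.175, -0.0], [0.175, -0.985, 0.0], [0.0, -0.0, -1.0]]
contact_force: [0.4, -0.7, -0.9]
grip_width: 0.0935
```

```bash
python3 go.py .414 -.112 .136 10; python3 - <<'E'
from h import *
c,R,t=cal('wrist'); im=snap('wrist','pics/w11.png'); np.savez('w11.npz',im=im,R=R,t=t)
E
```

```text
t 27.15 pos [ 0.415  -0.1117  0.2653] grip 0.0935 F [ 0.4 -0.7 -0.9]
shift mm [-1.000e+00  1.000e-01  1.293e+02] rot [-0.01 -0.    0.06]
```

View pics/w11.png

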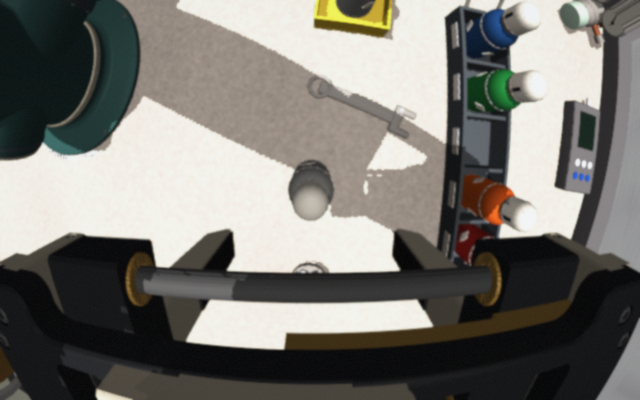

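Grey's cap is at (310,200), about 3 mm towards the base, so I'll correct for that.

>>> {"method": "drive_tool", "body": {
  "plan": [
    [-2.5, -2, 35, 0, 0, 0, 0],
    [-2.5, -2, 75, 0, 0, 0, 0],
    [-2.5, -2, 107, 0, 0, 0, 0],
    [-2.5, -2, 124, 0, 0, 0, 0],
    [-2.5, -2, 129, 0, 0, 0, 0],
    [-2.5, -2, 129, 0, 0, 0, 0.4],
    [-2.5, -2, 129, 0, 0, 0, 0.6],
    [-2.5, -2, 129, 0, 0, 0, 0.7]
  ]
}}

```text
t: 28.2
ee_pos: [0.4117, -0.1108, 0.1369]
ee_rot: [[0.985, 0.174, 0.001], [0.174, -0.985, -0.0], [0.001, 0.0, -1.0]]
contact_force: [0.7, -0.6, -0.4]
grip_width: 0.0679
```

>>> {"method": "drive_tool", "body": {
  "plan": [
    [0, 0, 0, 0, 0, 0, 0.8],
    [0, 0, 0, 0, 0, 0, 1],
    [0, 0, 0, 0, 0, 0, 1],
    [0, 0, 0, 0, 0, 0, 1],
    [0, 0, 0, 0, 0, 0, 1]
  ]
}}

```text
t: 28.82
ee_pos: [0.4115, -0.1107, 0.1362]
ee_rot: [[0.985, 0.174, 0.0], [0.174, -0.985, -0.0], [0.0, 0.0, -1.0]]
contact_force: [0.9, -0.2, 0.3]
grip_width: 0.0334
```

```bash
python3 go.py .6257 -.0168 .32 10
```

```text
t 28.82 pos [ 0.4115 -0.1107  0.1362] grip 0.0334 F [ 0.9 -0.2  0.3]
shift mm [ 227.3  -55.1 -183.8] rot [ 0.   -0.    0.03]
```

>>> {"method": "drive_tool", "body": {
  "plan": [
    [0, 0, -15, 0, 0, 0, 1],
    [0, 0, -50, 0, 0, 0, 1],
    [0, 0, -95, 0, 0, 0, 1],
    [0, 0, -140, 0, 0, 0, 1],
    [15, -4, -175, 0, 0, 0, 1],
    [50, -12, -185, 0, 0, 0, 1],
    [95, -23, -185, 0, 0, 0, 1],
    [140, -34, -185, 0, 0, 0, 1]
  ]
}}

```text
t: 29.82
ee_pos: [0.5446, -0.0521, 0.3222]
ee_rot: [[0.985, 0.174, 0.001], [0.174, -0.985, -0.0], [0.001, 0.0, -1.0]]
contact_force: [0.5, -0.1, -2.8]
grip_width: 0.0337
```

>>> {"method": "drive_tool", "body": {
  "plan": [
    [40, -10, 0, 0, 0, 0, 1],
    [70, -17, 0, 0, 0, 0, 1],
    [87, -21, 0, 0, 0, 0, 1],
    [87, -21, 0, 0, 0, 0, 1],
    [87, -21, 0, 0, 0, 0, 1],
    [87, -21, 0, 0, 0, 0, 1]
  ]
}}

```text
t: 30.58
ee_pos: [0.6248, -0.0174, 0.3218]
ee_rot: [[0.985, 0.174, 0.001], [0.174, -0.985, -0.0], [0.001, 0.0, -1.0]]
contact_force: [-0.4, -0.0, -3.5]
grip_width: 0.0341
```

```bash
python3 go.py .6257 -.0168 .1412 10; python3 - <<'E'
from h import *
im=snap('wrist','pics/w12.png')
E
```

```text
t 30.57 pos [ 0.6248 -0.0174  0.3218] grip 0.0341 F [-0.4 -0.  -3.5]
shift mm [  0.9  -0.5 180.6] rot [ 0.01 -0.04  0.  ]
```

View pics/w12.png

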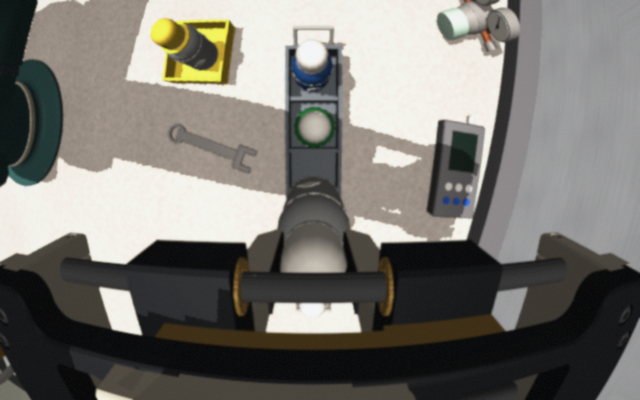

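The middle place, at (313,170), is empty below the grey one. I'll lower it.

>>> {"method": "drive_tool", "body": {
  "plan": [
    [0, 0, 35, 0, 0, 0, 1],
    [0, 0, 75, 0, 0, 0, 1],
    [0, 0, 110, 0, 0, 0, 1],
    [0, 0, 140, 0, 0, 0, 1],
    [0, 0, 162, 0, 0, 0, 1],
    [0, 0, 172, 0, 0, 0, 1],
    [0, 0, 177, 0, 0, 0, 1],
    [0, 0, 178, 0, 0, 0, 1]
  ]
}}

```text
t: 31.62
ee_pos: [0.6257, -0.017, 0.1438]
ee_rot: [[0.985, 0.174, 0.001], [0.174, -0.985, -0.0], [0.001, 0.0, -1.0]]
contact_force: [0.8, -0.5, -4.2]
grip_width: 0.0334
```

>>> {"method": "drive_tool", "body": {
  "plan": [
    [0, 0, 0.5, 0, 0, 0, 1],
    [0, 0, 1, 0, 0, 0, 1],
    [0, 0, 1.5, 0, 0, 0, 1],
    [0, 0, 2, 0, 0, 0, 1],
    [0, 0, 2, 0, 0, 0, 1]
  ]
}}

```text
t: 32.25
ee_pos: [0.6254, -0.017, 0.1412]
ee_rot: [[0.985, 0.174, 0.0], [0.174, -0.985, 0.0], [0.0, -0.0, -1.0]]
contact_force: [0.7, -0.5, -3.4]
grip_width: 0.0335
```

>>> {"method": "drive_tool", "body": {
  "plan": [
    [0, 0, 0.5, 0, 0, 0, 1],
    [0, 0, 1, 0, 0, 0, 1],
    [0, 0, 1, 0, 0, 0, 1]
  ]
}}

```text
t: 32.62
ee_pos: [0.6256, -0.017, 0.1411]
ee_rot: [[0.985, 0.174, 0.001], [0.174, -0.985, -0.0], [0.001, 0.0, -1.0]]
contact_force: [-1.4, 1.0, 6.0]
grip_width: 0.0338
```

>>> {"method": "drive_tool", "body": {
  "plan": [
    [0, 0, 0, 0, 0, 0, 0.5],
    [0, 0, 0, 0, 0, 0, 0.2],
    [0, 0, 0, 0, 0, 0, 0],
    [0, 0, 0, 0, 0, 0, 0],
    [0, 0, -15, 0, 0, 0, 0],
    [0, 0, -50, 0, 0, 0, 0],
    [0, 0, -90, 0, 0, 0, 0],
    [0, 0, -140, 0, 0, 0, 0]
  ]
}}

```text
t: 33.62
ee_pos: [0.625, -0.017, 0.2821]
ee_rot: [[0.985, 0.174, -0.0], [0.174, -0.985, 0.0], [-0.0, -0.0, -1.0]]
contact_force: [0.6, 0.4, 0.9]
grip_width: 0.0926
```

>>> {"method": "drive_tool", "body": {
  "plan": [
    [-10, 0, -50, 0, 0, 0, 0],
    [-50, 0, -80, 0, 0, 0, 0],
    [-100, 0, -80, 0, 0, 0, 0],
    [-140, 0, -80, 0, 0, 0, 0],
    [-140, 0, -80, 0, 0, 0, 0],
    [-140, 0, -80, 0, 0, 0, 0]
  ]
}}

```text
t: 34.38
ee_pos: [0.4877, -0.0413, 0.361]
ee_rot: [[0.985, 0.174, 0.001], [0.174, -0.985, -0.0], [0.001, 0.0, -1.0]]
contact_force: [-0.4, 0.1, 0.5]
grip_width: 0.0931
```

```bash
python3 - <<'E'
from h import *
a=snap('scene','pics/s9.png'); b=snap('wrist','pics/w13.png'); s=status.get_obs(); print(s['t'],s['ee_pos'],s['contact_force'])
E
```

```text
34.475 [ 0.48813267 -0.0412646   0.3602068 ] [ 0.53383557 -0.14542051  0.08730487]
```

View pics/s9.png

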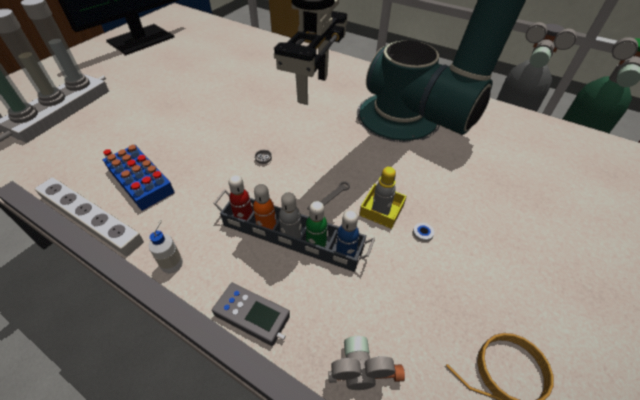

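View pics/w13.png

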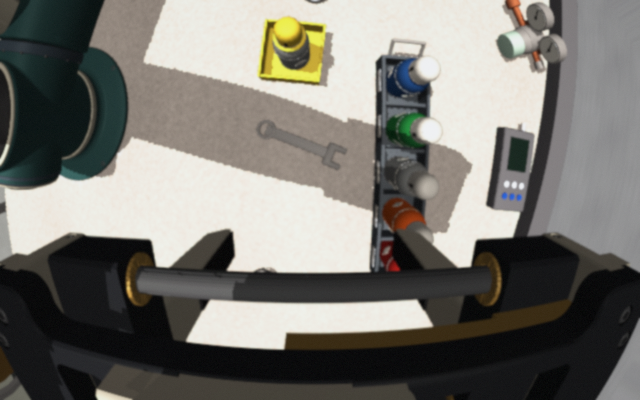

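In the scene view the rack reads red (238,195), orange (263,205), grey (289,212), green (316,220), blue (348,230), all upright. The empty stands in the tray at (386,190), and the wrench and tape look unmoved.

```bash
python3 -c "
from rig import ticket; print(ticket.close_job())"
```

```text
the job is handed in; nothing more can be done
None
```

The job is done and handed in at about 34.5 s. The empty with the yellow cap went into the returns tray first. Then I placed the orange one next to red, the green one next to blue, and the fresh grey one between them.

- **Set-downs:** I lowered each cylinder until I felt light contact (no reading above about 8 N), then let go and lifted clear.
- **Last views:** The final scene and wrist pictures show the rack as red, orange, grey, green, blue. All are upright and the empty stands in the tray. The gripper was open and clear, with under 1 N on the tool.
- **Left alone:** Red, blue, the wrench and the tape look unmoved; I compared the pictures by eye and did not measure them again.
- **Disagreements:** The wrist and top cameras differed by up to about 7 mm on the fresh grey one's cap. I corrected this with a closer look before gripping. No check failed.

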